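Fetch the orange jar from behind the bottles

ROBOT

A 6-joint arm with a two-finger parallel gripper is mounted at the origin on the work surface. World frame = base frame: x ahead of the robot, y to its left, z up, the work surface at z = 0. Lengths are in m, angles in degrees, forces in N, time in s.
With the tool pointing down it reaches from about 0.275 to 0.75 m from the base axis. Payload 10.2 kg.
Tool frame: the origin (TCP) lies at the very end of the fingers, on their centre line; the grasp point (between the pads) lies 19 mm behind it; y points along the fingers, z is the direction in which the jaws open and shut, and the axes are right-handed (so a half turn about y gives the same grasp; the last joint's range is limited). The gripper opens to 88 mm and grips with 3 to 60 N. Pads are 18 mm wide; open, the fingers measure 123 mm over their backs; the gripper's body (75 mm by 187 mm) begins 45 mm behind the grasp point.
Start: joints at [63.69, 17.928, 85.812, -0, 76.261, -12.8], TCP at [0.123, 0.51, 0.239] pointing down, gripper open.
Joint ranges: [-168.41, 168.41], [-55.51, 124.54], [10.69, 146.95], [-70.63, 250.63], [1, 178], [-165.06, 165.06]. Speed limits (degrees/s): [136.94, 136.94, 172.46, 180, 180, 180].

INTERFACE

Orientations are given as a 3x3 rotation matrix whose columns are the frame's x, y, z axes.
In Python, from rig import ctrl, imaging, workorder gives the robot as it stands. The module is installed in compiled form; this text tells all that it offers.
- The arm moves only by the tool move_arm, never from a script. Its argument "plan" is one flat list of numbers, 7 for each row, row after row: the shift along the world's x, y, z in units of 0.3 m (1.0 is 0.3 m), then the turn, a rotation vector about the world's x, y, z in units of 120 degrees (1.0 is 120 degrees), then the finger opening in mm, from 0 to 88.1. In form: [tx, ty, tz, rx, ry, rz, claw, tx, ty, tz, rx, ry, rz, claw, ...]. A call has 1 to 10 rows; each row is the pose to reach, as a shift and turn from the pose commanded when the call began; what a row does not reach only later rows make up. A row lasts 1/8 s, in which the tool goes at most 62.5 mm and 10.7 degrees, less where a joint would pass 70% of its speed; a pose out of reach is approached as far as the arm can. A call with a number of a shift or a turn outside -1 to 1 is refused whole. A call with a gripper value outside its range is refused whole. The fingers move at their own pace and stop on an object; "force" is the grip in N (left out, the last holds). Time passes only in rows, so rows that repeat a pose let the fingers close. It gives the time, the measured TCP pose, the force and the opening at its end, in the units of the state.
- ctrl.sense(): the state, without advancing time (a new reading comes with each control period).
- imaging.snapshot(name): name is "side" or "top" or "wrist"; returns the picture (384x512x3 uint8, red, green, blue); there is no depth.
- imaging.camera_params(name): a dict with "fov_y" (degrees; the focal length in pixels is half the picture's height over the tangent of half this angle, whatever the lens; pixels are square), "cx", "cy" (the principal point, pixels), "R" (3x3) and "t" (3): a world point X has camera coordinates R X + t; the wrist camera has in their place "hand_eye" (4x4, takes a point from camera to tool coordinates, whose origin is the TCP and whose axes are the tool frame's). Camera axes: x right, y down, z forward; pixel columns grow to the right and rows downward; lengths in m; the calibration is good to about 2 mm. A picture is of the moment at which its call begins: read the wrist's pose just before it. camera_params takes no time and is no camera call.
- workorder.sign_off(): hands the job in, once; it reports no verdict.
The state is a dict: "clock": time; "joints": joint angles; "dq": joint speeds; "effort": joint torques, N m; "tcp_pos": TCP position; "ee_rot": TCP orientation; "contact_force": force on the tool from outside, world axes, zero at the start; "ft_torque": the same for the moment, N m; "grip_width": finger opening in m.
Only numpy, scipy, OpenCV 4.12 (cv2) and the standard library are available. Lean on these libraries where they do the work, as an engineer would, in place of code of your own. Each camera call takes 0.05 s, during which the arm holds its last target. There are 200 camera calls.

TASK

The jar with the orange body stands in the plywood station behind two white bottles: first set both bottles aside, standing in the grey tray, while the jar stays where it is, then fetch the jar and stand it in the middle of the round green pad. Only when the jar is there, put each bottle back into the station, standing centred on the disc of its own cap colour. Knock nothing over, and leave the yellow tape roll and the small tin in the station where they are.

Things in the scene. Friction and masses are not known exactly. Their poses are not given: they have to be found in the camera images.
- bottle_red: white bottle with red cap and red band, loose, upright, 120 mm tall; straight round body 48 mm in diameter from its foot to 98 mm, then a shoulder and a cap 34 mm in diameter; about 180 g. Origin: centre of its underside, z up. At the start it stands on the red disc.
- bottle_blue: the same bottle with blue cap and blue band. Origin: centre of its underside, z up. At the start it stands on the blue disc.
- jar: round jar 54 mm in diameter and 55 mm tall, orange body, black lid (top 13 mm, same diameter, a small orange dot on it), loose, about 150 g. Origin: centre of its underside, z up. At the start it stands on the station's floor, behind (station +x) and midway between the bottles.
- disc_red: fixed red disc, 54 mm in diameter, 2 mm thick, on the station's floor: home of the red-capped bottle. Hidden under that bottle but for a narrow rim at the start. Origin: centre of its underside; a bottle standing on it has its origin 2 mm above this.
- disc_blue: fixed blue disc, the same size: home of the blue-capped bottle. Its centre and the red disc's lie 80 mm apart along the station's y; which of the two is at +y varies.
- station: fixed shallow plywood tray, 170 mm (x) by 280 mm (y), floor 6 mm thick, a 14 mm high lip at front (-x) and sides and a 24 mm high lip at the back (+x), walls 5 mm thick. Origin: centre of its underside, x away from the robot (turned up to 0.2 rad). The discs lie at about x = -20 mm, y = +-40 mm, the jar at about x = +35 mm, y = 0.
- tray: fixed empty grey open tray, 220 mm (x) by 130 mm (y) by 22 mm high, walls and floor 4 mm thick; the side area for both bottles, to the left or the right of the station, its x away from the robot (turned up to 0.15 rad). Origin: centre of its underside.
- pad: fixed round green pad, 100 mm in diameter, 4 mm thick, with a thin white ring of 58 mm diameter about its centre; the place for the jar, on the other side of the station from the tray. Origin: centre of its underside.
- tape: yellow tape roll lying flat in the station, 56 mm in diameter, 19 mm high, loose; about 100 mm beside the jar. Not to be moved. Origin: centre of its underside.
- tin: small round steel tin with copper lid, 50 mm in diameter, 30 mm high, loose; about 100 mm to the jar's other side. Not to be moved. Origin: centre of its underside.
Things that resemble listed ones, but are neither listed nor needed, are in the scene too. What is shaped like the jar but purple is not meant.

How it is judged (in metres and radians):
On the way, in this order (a step that is already met when the one before it is completed fails the run):
1. both bottles stand released in the tray while the jar is still in its place (within 30 mm of its start) (x of bottle_red in the frame of tray between -0.085 and 0.085 m and y of bottle_red in the frame of tray between -0.04 and 0.04 m and z of each of bottle_red, bottle_blue in the frame of tray below 0.012 m and angle between each of bottle_red, bottle_blue's own z axis and vertical below 0.1 rad and contact force between the fingers and bottle_red below 0.1 N and linear speed of each of bottle_red, bottle_blue below 0.03 m/s and x of bottle_blue in the frame of tray between -0.085 and 0.085 m and y of bottle_blue in the frame of tray between -0.04 and 0.04 m and contact force between the fingers and bottle_blue below 0.1 N and distance of jar from where it was at the start of the episode below 0.03 m), for 0.2 s.
2. the jar stands released in the middle of the pad while both bottles still stand in the tray (horizontal distance between jar and pad below 0.015 m and z of jar in the frame of pad below 0.009 m and angle between each of jar, bottle_red, bottle_blue's own z axis and vertical below 0.1 rad and contact force between the fingers and jar below 0.1 N and linear speed of each of jar, bottle_red, bottle_blue below 0.03 m/s and x of bottle_red in the frame of tray between -0.085 and 0.085 m and y of bottle_red in the frame of tray between -0.04 and 0.04 m and z of each of bottle_red, bottle_blue in the frame of tray below 0.012 m and contact force between the fingers and bottle_red below 0.1 N and x of bottle_blue in the frame of tray between -0.085 and 0.085 m and y of bottle_blue in the frame of tray between -0.04 and 0.04 m and contact force between the fingers and bottle_blue below 0.1 N), for 0.2 s.
At the end, for the whole second after the job is handed in: The jar stands upright on the pad, its centre within 15 mm of the pad's; each bottle stands upright on the disc of its cap colour, centres within 15 mm; the tape roll and the tin are within 20 mm of where they were; all is released and at rest (horizontal distance between jar and pad below 0.015 m and z of jar in the frame of pad below 0.009 m and angle between each of jar, bottle_red, bottle_blue's own z axis and vertical below 0.1 rad and contact force between the fingers and jar below 0.1 N and linear speed of each of jar, bottle_red, bottle_blue below 0.03 m/s and horizontal distance between bottle_red and disc_red below 0.015 m and z of bottle_red in the frame of disc_red below 0.007 m and contact force between the fingers and bottle_red below 0.1 N and horizontal distance between bottle_blue and disc_blue below 0.015 m and z of bottle_blue in the frame of disc_blue below 0.007 m and contact force between the fingers and bottle_blue below 0.1 N and distance of each of tape, tin from where it was at the start of the episode below 0.02 m); the robot touches nothing.
It fails at once if a bottle or the jar is tipped (over about 30 degrees) (angle between any of bottle_red, bottle_blue, jar's own z axis and vertical above 0.52 rad).
It fails at once if the tape roll or the tin is moved by more than 20 mm (distance of any of tape, tin from where it was at the start of the episode above 0.02 m).
It also fails if it takes over 131 s, if anything falls off the work surface, if the arm or the gripper's body presses on something with over 40 N, if the wrist force passes 120 N, or if a joint passes its speed limit or range.

## Working session

There is one attempt and no reset: what is moved stays moved. The work goes in short steps, Python scripts to look and compute and a tool call to move; the robot and the scene stay as the last step left them, time stands still between calls to the robot, and variables do not carry over. Pictures are saved under pics/ and viewed, about 12 in all and at most 16, crops included, and the job is handed in when it is done.

Besides the shell and the picture viewer there is one more tool, called after "Call:" in YAML: its name, and indented under it one key for each argument. move_arm: Moves the arm, as the interface text tells. Its arguments: {"type":"object","properties":{"plan":{"type":"array","items":{"type":"number"}},"force":{"type":"number"}},"required":["plan"]}

```bash
mkdir -p pics; python3 - <<'E'
from rig import ctrl, imaging
import cv2, numpy as np
np.set_printoptions(precision=4,suppress=True)
s=ctrl.sense();print({k:np.array(v) for k,v in s.items()})
for n in("side","top","wrist"):
    im=imaging.snapshot(n);cv2.imwrite(f"pics/{n}0.png",im[:,:,::-1]);print(n,imaging.camera_params(n))
E
```

```text
{'clock': array(0.), 'joints': array([ 63.691 ,  17.9581,  85.8533,   0.0012,  76.2611, -12.8002]), 'dq': array([ 0.0143,  0.1052, -0.0331, -0.0275,  0.0824, -0.0637]), 'effort': array([  0.0014, -40.2205, -25.2272,   0.0695,   0.0353,  -0.0002]), 'tcp_pos': array([0.1225, 0.5102, 0.2382]), 'ee_rot': array([[ 0.9723, -0.0006,  0.2336],
       [-0.2336, -0.0011,  0.9723],
       [-0.0003, -1.    , -0.0012]]), 'contact_force': array([ 0.6656, -0.485 ,  0.0684]), 'ft_torque': array([-0.0424, -0.0152, -0.0241]), 'grip_width': array(0.088)}
side {'fov_y': 45.15079094370045, 'cx': 249.89586223685419, 'cy': 191.30838655042496, 'R': array([[-0.9382, -0.3454, -0.0205],
       [-0.2082,  0.6106, -0.7641],
       [ 0.2764, -0.7126, -0.6448]]), 't': array([0.5574, 0.1363, 1.0416])}
top {'fov_y': 57.70758593473595, 'cx': 262.0107909025265, 'cy': 195.1176458999752, 'R': array([[-0.0205, -0.9997, -0.0098],
       [-0.9816,  0.022 , -0.1899],
       [ 0.1901,  0.0058, -0.9818]]), 't': array([-0.0089,  0.5975,  0.7976])}
wrist {'fov_y': 65.78374596042087, 'cx': 254.55484402320513, 'cy': 193.64579270021093, 'hand_eye': array([[-0.0009,  0.9593,  0.2825, -0.0728],
       [-0.0003, -0.2825,  0.9593, -0.1475],
       [ 1.    ,  0.0008,  0.0005, -0.0009],
       [ 0.    ,  0.    ,  0.    ,  1.    ]])}
```

View pics/top0.png

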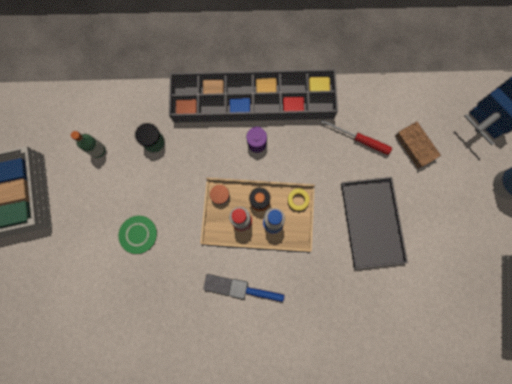

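View pics/side0.png

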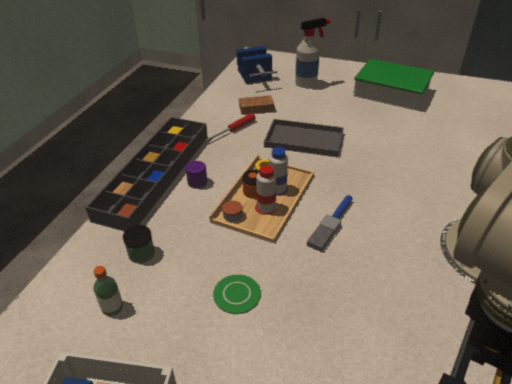

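```bash
cat > h.py <<'E'
from rig import ctrl, imaging
import cv2, numpy as np
np.set_printoptions(precision=4,suppress=True)
def cam(n):
    p=imaging.camera_params(n); f=192/np.tan(np.radians(p["fov_y"]/2))
    K=np.array([[f,0,p["cx"]],[0,f,p["cy"]],[0,0,1]])
    if n=="wrist":
        s=ctrl.sense(); T=np.eye(4);T[:3,:3]=s["ee_rot"];T[:3,3]=s["tcp_pos"]
        W=np.linalg.inv(T@np.array(p["hand_eye"])); return K,W[:3,:3],W[:3,3]
    return K,np.array(p["R"]),np.array(p["t"])
def back(c,uv,z):
    K,R,t=c; d=R.T@np.linalg.inv(K)@np.array([uv[0],uv[1],1.]); o=-R.T@t
    return o+d*(z-o[2])/d[2]
def proj(c,X):
    K,R,t=c; x=K@(R@np.array(X,float)+t); return x[:2]/x[2]
def blobs(im,lo,hi,amin=20):
    h=cv2.cvtColor(im,cv2.COLOR_RGB2HSV)
    m=cv2.inRange(h,lo,hi)
    if lo[0]<0: m=cv2.inRange(h,(0,)+lo[1:],hi)|cv2.inRange(h,(180+lo[0],)+lo[1:],(180,)+hi[1:])
    n,_,st,ce=cv2.connectedComponentsWithStats(m)
    return [(ce[i].round(1),st[i].tolist()) for i in range(1,n) if st[i,4]>=amin]
E
python3 - <<'E'
from h import *
im=cv2.imread("pics/top0.png"); 
cv2.imwrite("pics/c1.png",cv2.resize(im[170:275,195:415],None,fx=3.6,fy=3.6,interpolation=cv2.INTER_CUBIC))
r=im[:,:,::-1].copy()
for n,lo,hi in(("red",(-6,150,90),(6,255,255)),("blue",(100,130,60),(125,255,255)),("green",(55,120,50),(85,255,255)),("yel",(22,130,90),(33,255,255)),("or",(6,190,120),(16,255,255))):
    print(n,blobs(r,lo,hi))
E
```

```text
red [(array([293. , 102.9]), [283, 97, 21, 13, 260]), (array([373.7, 143.2]), [356, 134, 35, 20, 241]), (array([238.6, 215.9]), [232, 210, 14, 13, 142])]
blue [(array([502.8, 100.2]), [491, 88, 21, 29, 265]), (array([239.6, 104.1]), [229, 98, 21, 13, 238]), (array([ 10.8, 169.7]), [0, 159, 24, 22, 400]), (array([274.5, 217.1]), [269, 211, 12, 13, 134]), (array([264.8, 294. ]), [247, 288, 36, 13, 215])]
green [(array([137.5, 235. ]), [120, 217, 36, 36, 453]), (array([136.7, 234. ]), [129, 226, 17, 17, 215])]
yel [(array([318.9,  83.1]), [309, 77, 21, 14, 272]), (array([298. , 199.2]), [288, 188, 21, 23, 264])]
or []
```

View pics/c1.png

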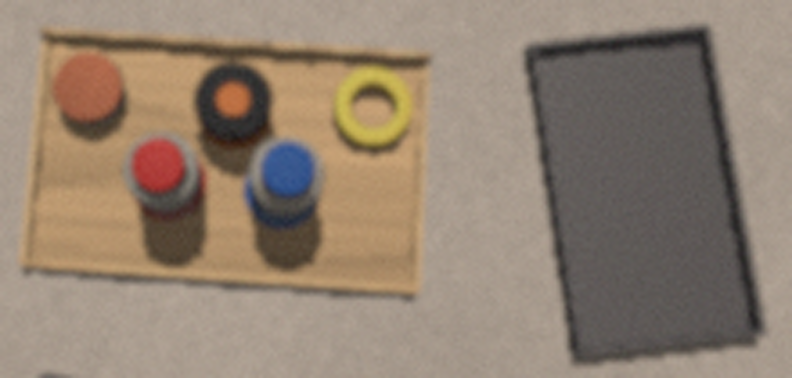

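```bash
python3 - <<'E'
from h import *
c=cam("top")
f=lambda x,y,z:back(c,(195+x/3.6-.4,170+y/3.6-.4),z)
P={}
for n,a in dict(red=(159,165,.128),blue=(290,169,.128),jar=(232,102,.061),tape=(372,107,.025),tin=(88,88,.036),
 sTL=(43,32,.024),sTR=(430,55,.024),sBR=(416,293,.014),sBL=(25,268,.014),tTL=(527,48,.022),tTR=(708,30,.022),tBR=(762,333,.022),tBL=(577,360,.022)).items():
    P[n]=f(*a);print(n,P[n])
s=np.mean([P[k] for k in("sTL","sTR","sBR","sBL")],0);t=np.mean([P[k] for k in("tTL","tTR","tBR","tBL")],0)
print("station",s,"tray",t)
d=lambda a,b:np.linalg.norm((P[a]-P[b])[:2])
print([d("sTL","sTR"),d("sBL","sBR"),d("sTL","sBL"),d("tTL","tTR"),d("tTL","tBL"),d("red","blue")])
an=lambda a,b:np.degrees(np.arctan2(*(P[a]-P[b])[1::-1]))
print("yaw",an("sTL","sTR")-90,an("red","blue")-90,an("sTL","sBL"),"tray",an("tTL","tBL"),an("tTR","tBR"))
print("pad",back(c,(137.1,234.6),.004))
cs=cam("side")
for k in("red","blue","jar","tape","tin","sTL","sTR","sBR","sBL","tTL","tTR","tBR","tBL"):print(k,proj(cs,P[k]).round(1))
print(proj(cs,back(c,(137.1,234.6),.004)))
E
```

```text
red [0.5386 0.0304 0.128 ]
blue [ 0.5344 -0.0503  0.128 ]
jar [ 0.5896 -0.0144  0.061 ]
tape [ 0.5905 -0.1125  0.025 ]
tin [0.6064 0.0866 0.036 ]
sTL [0.6504 0.1205 0.024 ]
sTR [ 0.6273 -0.1553  0.024 ]
sBR [ 0.4607 -0.1388  0.014 ]
sBL [0.4836 0.1331 0.014 ]
tTL [ 0.6313 -0.2249  0.022 ]
tTR [ 0.6415 -0.3547  0.022 ]
tBR [ 0.4286 -0.3721  0.022 ]
tBL [ 0.4132 -0.245   0.022 ]
station [ 0.5555 -0.0101  0.019 ] tray [ 0.5286 -0.2992  0.022 ]
[np.float64(0.27680105795050153), np.float64(0.27293998719149914), np.float64(0.16731268965624904), np.float64(0.13017293483504727), np.float64(0.21901494329689816), np.float64(0.08087076613465792)]
yaw -4.794564443870669 -3.0085961850967493 -4.326870748834763 tray 5.270888725086197 4.676661533944966
pad [0.5116 0.3006 0.004 ]
red [266.5 167.9]
blue [278.5 149.5]
jar [253.  174.9]
tape [265.1 164.2]
tin [232.6 205.9]
sTL [210.8 214.5]
sTR [257.7 153.4]
sBR [313.3 171.1]
sBL [274.7 237.1]
tTL [264.3 140.7]
tTR [274.5 118.2]
tBR [342.6 126.9]
tBL [339.  150.6]
[237.2364 291.8218]
```

Call:
move_arm:
  plan: [0.1,-0.1,0,0,0,-0.064,80,0.2,-0.2,0,0,0,-0.128,80,0.3,-0.3,0,0,0,-0.191,80,0.4,-0.4,0,0,0,-0.255,80,0.5,-0.5,0,0,0,-0.319,80,0.6,-0.6,0,0,0,-0.382,80,0.7,-0.7,0,0,0,-0.446,80,0.8,-0.8,0,0,0,-0.51,80,0.9,-0.9,0,0,0,-0.574,80,1.0,-1.0,0,0,0,-0.637,80]
  force: 25

```text
clock: 1.4
tcp_pos: [0.4234, 0.2093, 0.2386]
ee_rot: [[-0.004, -0.0, 1.0], [-1.0, -0.0, -0.004], [0.0, -1.0, -0.0]]
contact_force: [0.3, -0.4, -0.3]
grip_width: 0.0799
```

Call:
move_arm:
  plan: [0.08,-0.14,0,0,0,0,80,0.16,-0.28,0,0,0,0,80,0.24,-0.42,0,0,0,0,80,0.32,-0.56,0,0,0,0,80,0.35,-0.7,0,0,0,0,80,0.37,-0.8,0,0,0,0,80,0.37,-0.8,0,0,0,0,80,0.37,-0.8,0,0,0,0,80]

```text
clock: 2.4
tcp_pos: [0.5334, -0.0288, 0.2386]
ee_rot: [[0.001, -0.0, 1.0], [-1.0, 0.0, 0.001], [-0.0, -1.0, -0.0]]
contact_force: [0.8, -0.1, 1.0]
grip_width: 0.0802
```

```bash
python3 - <<'E'
from h import *
c=cam("wrist");im=imaging.snapshot("wrist");cv2.imwrite("pics/w1.png",im[:,:,::-1])
s=ctrl.sense();print(s["clock"],s["tcp_pos"],s["ee_rot"],s["joints"])
for n,X in dict(red=[.5386,.0304,.128],blue=[.5344,-.0503,.128],jar=[.5896,-.0144,.061]).items():print(n,proj(c,X))
for n,lo,hi,z in(("red",(-6,150,90),(6,255,255),.128),("blue",(100,130,60),(125,255,255),.128),("or",(6,150,120),(16,255,255),.061)):
    for b in blobs(im,lo,hi,60): print(n,b,back(c,b[0],z))
E
```

```text
2.45 [ 0.5335 -0.0285  0.2387] [[ 0.0018 -0.0002  1.    ]
 [-1.      0.0003  0.0018]
 [-0.0003 -1.     -0.0002]] [-15.6414  19.1012  84.2094   0.0133  76.7052 -15.749 ]
red [261.0251 122.0722]
blue [255.7574 211.925 ]
jar [305.5446 160.7764]
red (array([260.2, 119. ]), [241, 100, 39, 39, 1209]) [0.5379 0.0329 0.128 ]
red (array([500. , 228.9]), [486, 209, 26, 39, 828]) [ 0.7638 -0.0668  0.128 ]
blue (array([117., 159.]), [107, 122, 21, 74, 1060]) [ 0.4127 -0.0013  0.128 ]
blue (array([252.7, 167.1]), [236, 159, 38, 21, 180]) [ 0.5316 -0.0083  0.128 ]
blue (array([255.1, 206.8]), [238, 190, 35, 35, 944]) [ 0.5338 -0.0453  0.128 ]
or (array([322.1,  62.4]), [300, 38, 46, 50, 1748]) [0.6013 0.0859 0.061 ]
or (array([306.5, 160.3]), [296, 150, 22, 22, 363]) [ 0.5906 -0.0139  0.061 ]
```

View pics/w1.png

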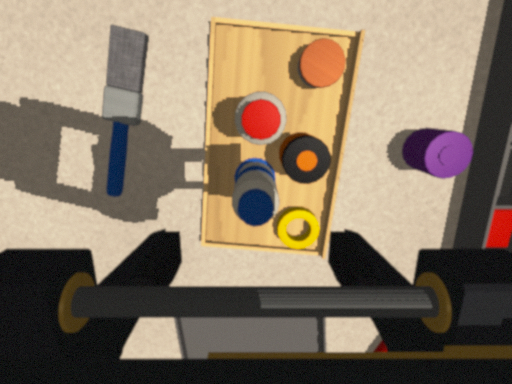

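Call:
move_arm:
  plan: [0,-0.063,0,0,0,0,80,0,-0.063,-0.15,0,0,0,80,0,-0.063,-0.3,0,0,0,80,0,-0.063,-0.4,0,0,0,80,0,-0.063,-0.48,0,0,0,80,0,-0.063,-0.543,0,0,0,80,0,-0.063,-0.543,0,0,0,80,0,-0.063,-0.543,0,0,0,60,0,-0.063,-0.543,0,0,0,52,0,-0.063,-0.543,0,0,0,44]
  force: 20

```text
clock: 3.7
tcp_pos: [0.5339, -0.0485, 0.0764]
ee_rot: [[0.001, 0.001, 1.0], [-1.0, -0.0, 0.001], [0.0, -1.0, 0.001]]
contact_force: [0.8, -0.2, 0.3]
grip_width: 0.0523
```

Call:
move_arm:
  plan: [0,0,0,0,0,0,40,0,0,0,0,0,0,40,0,0,0,0,0,0,40,0,0,0.03,0,0,0,40,0,0,0.08,0,0,0,40,0,0,0.15,0,0,0,40,0,0,0.2,0,0,0,40,0,0,0.2,0,0,0,40]

```text
clock: 4.7
tcp_pos: [0.5341, -0.0485, 0.137]
ee_rot: [[0.001, 0.002, 1.0], [-1.0, -0.001, 0.001], [0.001, -1.0, 0.002]]
contact_force: [0.3, -0.3, -2.2]
grip_width: 0.0473
```

Call:
move_arm:
  plan: [0.01,-0.07,0,0,0,0,40,0.03,-0.19,0,0,0,0,40,0.06,-0.34,0,0,0,0,40,0.09,-0.5,0,0,0,0,40,0.12,-0.66,0,0,0,0,40,0.14,-0.77,0,0,0,0,40,0.147,-0.822,0,0,0,0,40,0.147,-0.822,-0.06,0,0,0,40,0.147,-0.822,-0.13,0,0,0,40,0.147,-0.822,-0.18,0,0,0,40]

```text
clock: 5.95
tcp_pos: [0.5772, -0.2934, 0.0797]
ee_rot: [[0.002, -0.002, 1.0], [-1.0, 0.002, 0.002], [-0.002, -1.0, -0.002]]
contact_force: [0.6, 0.7, -0.7]
grip_width: 0.0471
```

Call:
move_arm:
  plan: [0,0,-0.015,0,0,0,40,0,0,-0.027,0,0,0,40,0,0,-0.034,0,0,0,40,0,0,-0.034,0,0,0,40]

```text
clock: 6.45
tcp_pos: [0.5781, -0.2952, 0.0723]
ee_rot: [[0.001, 0.001, 1.0], [-1.0, -0.001, 0.001], [0.001, -1.0, 0.001]]
contact_force: [0.3, 0.1, 0.3]
grip_width: 0.0471
```

```bash
python3 - <<'E'
from h import *
im=imaging.snapshot("side");cv2.imwrite("pics/s1.png",cv2.resize(im[60:310,150:420],None,fx=2.2,fy=2.2)[:,:,::-1])
s=ctrl.sense();print(s["clock"],s["tcp_pos"],s["contact_force"])
E
```

```text
6.5 [ 0.5781 -0.2952  0.0723] [-0.199   0.8307  0.5246]
```

View pics/s1.png

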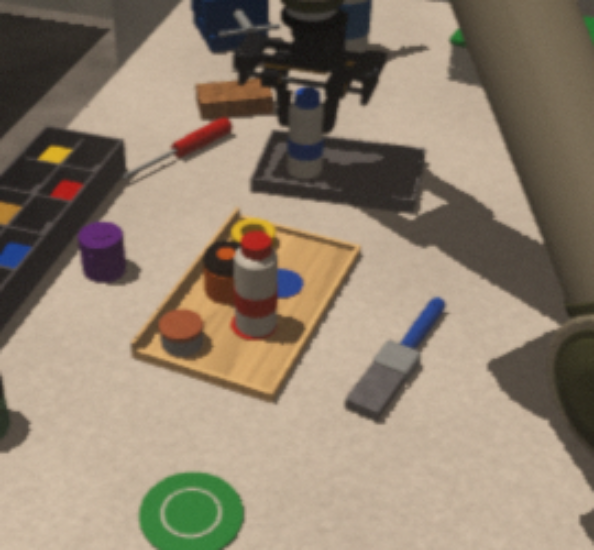

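Call:
move_arm:
  plan: [0,0,0,0,0,0,56,0,0,0,0,0,0,70,0,0,0,0,0,0,70,0,0,0.1,0,0,0,70,0,0,0.25,0,0,0,70,0,0,0.4,0,0,0,70,0,0,0.48,0,0,0,70,0,0.1,0.48,0,0,0,80,-0.06,0.22,0.48,0,0,0,80,-0.132,0.36,0.48,0,0,0,80]

```text
clock: 7.75
tcp_pos: [0.5376, -0.1861, 0.2154]
ee_rot: [[0.0, -0.0, 1.0], [-1.0, 0.0, 0.0], [-0.0, -1.0, -0.0]]
contact_force: [1.1, 0.3, 0.0]
grip_width: 0.0798
```

Call:
move_arm:
  plan: [0,0.15,0,0,0,0,80,0,0.3,0,0,0,0,80,0,0.45,0,0,0,0,80,0,0.6,0,0,0,0,80,0,0.7,0,0,0,0,80,0,0.728,0,0,0,0,80,0,0.728,0,0,0,0,80]

```text
clock: 8.62
tcp_pos: [0.5382, 0.031, 0.2156]
ee_rot: [[0.001, 0.0, 1.0], [-1.0, -0.0, 0.001], [0.0, -1.0, 0.0]]
contact_force: [0.4, -0.5, -0.4]
grip_width: 0.0801
```

```bash
python3 - <<'E'
from h import *
c=cam("wrist");im=imaging.snapshot("wrist");cv2.imwrite("pics/w2.png",im[:,:,::-1])
s=ctrl.sense();print(s["clock"],s["tcp_pos"])
for n,lo,hi,z in(("red",(-6,150,70),(6,255,255),.128),("blue",(100,130,40),(125,255,255),.008),("or",(6,150,120),(16,255,255),.061)):
    for b in blobs(im,lo,hi,60): print(n,b,back(c,b[0],z))
E
```

```text
8.675 [0.5383 0.0305 0.2156]
red (array([260.5, 153.6]), [235, 145, 43, 25, 269]) [0.5427 0.0669 0.128 ]
red (array([254.7, 192.9]), [235, 173, 40, 40, 1245]) [0.5382 0.0344 0.128 ]
blue (array([111. , 209.7]), [102, 175, 20, 71, 1017]) [ 0.3565 -0.023   0.008 ]
blue (array([250.4, 227.7]), [231, 210, 40, 35, 1044]) [ 0.5329 -0.0473  0.008 ]
or (array([318.6, 119.8]), [296, 96, 47, 48, 1714]) [0.6013 0.0903 0.061 ]
or (array([266.2, 151. ]), [246, 144, 33, 26, 60]) [0.5499 0.0593 0.061 ]
or (array([302.8, 218.9]), [292, 209, 22, 21, 342]) [ 0.5907 -0.0145  0.061 ]
```

View pics/w2.png

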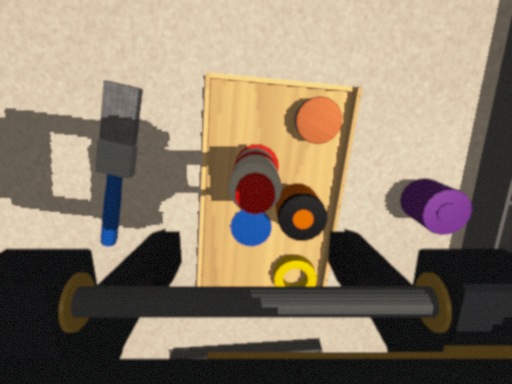

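Call:
move_arm:
  plan: [0,0.004,-0.1,0,0,0,80,0,0.004,-0.23,0,0,0,80,0,0.004,-0.34,0,0,0,80,0,0.004,-0.42,0,0,0,80,0,0.004,-0.463,0,0,0,80,0,0.004,-0.463,0,0,0,80,0,0.004,-0.463,0,0,0,60,0,0.004,-0.463,0,0,0,52,0,0.004,-0.463,0,0,0,44]

```text
clock: 9.8
tcp_pos: [0.5384, 0.0326, 0.0772]
ee_rot: [[0.001, 0.001, 1.0], [-1.0, -0.0, 0.001], [0.0, -1.0, 0.001]]
contact_force: [0.5, 0.1, -0.4]
grip_width: 0.0521
```

Call:
move_arm:
  plan: [0,0,0,0,0,0,40,0,0,0,0,0,0,40,0,0,0,0,0,0,40,0,0,0.03,0,0,0,40,0,0,0.08,0,0,0,40,0,0,0.15,0,0,0,40,0,0,0.2,0,0,0,40,0,0,0.2,0,0,0,40]

```text
clock: 10.8
tcp_pos: [0.5386, 0.0325, 0.1379]
ee_rot: [[0.001, 0.002, 1.0], [-1.0, -0.0, 0.001], [0.0, -1.0, 0.002]]
contact_force: [0.3, -0.2, -2.7]
grip_width: 0.0475
```

Call:
move_arm:
  plan: [-0.02,-0.07,0,0,0,0,40,-0.05,-0.2,0,0,0,0,40,-0.08,-0.35,0,0,0,0,40,-0.12,-0.5,0,0,0,0,40,-0.16,-0.65,0,0,0,0,40,-0.19,-0.8,0,0,0,0,40,-0.198,-0.9,0,0,0,0,40,-0.198,-0.97,0,0,0,0,40,-0.198,-1.0,0,0,0,0,40]

```text
clock: 11.92
tcp_pos: [0.4787, -0.268, 0.1363]
ee_rot: [[0.0, -0.0, 1.0], [-1.0, 0.001, 0.0], [-0.001, -1.0, -0.0]]
contact_force: [0.1, -0.2, -2.4]
grip_width: 0.0473
```

Call:
move_arm:
  plan: [0,-0.07,0,0,0,0,40,0,-0.12,0,0,0,0,40,0,-0.12,0,0,0,0,40,0,-0.12,-0.06,0,0,0,40,0,-0.12,-0.13,0,0,0,40,0,-0.12,-0.18,0,0,0,40,0,-0.12,-0.2,0,0,0,40,0,-0.12,-0.213,0,0,0,40,0,-0.12,-0.213,0,0,0,40]

```text
clock: 13.05
tcp_pos: [0.479, -0.3036, 0.0733]
ee_rot: [[0.001, 0.001, 1.0], [-1.0, -0.001, 0.001], [0.001, -1.0, 0.001]]
contact_force: [-0.6, -0.1, -1.9]
grip_width: 0.0472
```

```bash
python3 - <<'E'
from h import *
im=imaging.snapshot("side");cv2.imwrite("pics/s2.png",cv2.resize(im[60:310,150:420],None,fx=2.2,fy=2.2)[:,:,::-1])
s=ctrl.sense();print(s["clock"],s["tcp_pos"],s["contact_force"])
E
```

```text
13.1 [ 0.479  -0.3036  0.0733] [ 1.1241  0.1029 -1.5458]
```

View pics/s2.png

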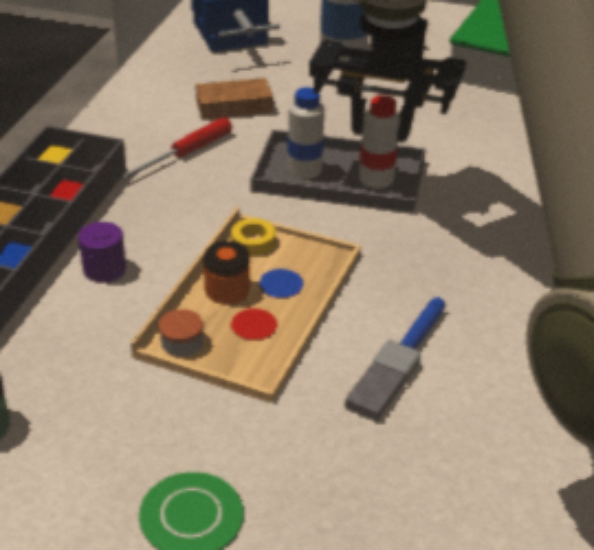

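Call:
move_arm:
  plan: [0,0,-0.004,0,0,0,40,0,0,-0.004,0,0,0,56,0,0,-0.004,0,0,0,66,0,0,-0.004,0,0,0,66,0,0,0.1,0,0,0,66,0,0,0.25,0,0,0,66,0,0,0.4,0,0,0,66,0,0,0.477,0,0,0,66,0,0,0.477,0,0,0,66]

```text
clock: 14.22
tcp_pos: [0.4792, -0.3038, 0.2171]
ee_rot: [[0.001, 0.002, 1.0], [-1.0, -0.002, 0.001], [0.002, -1.0, 0.002]]
contact_force: [-0.2, -0.3, -0.1]
grip_width: 0.0662
```

Call:
move_arm:
  plan: [0.04,0.1,0,0,0,0.08,72,0.08,0.2,0,0,0,0.16,72,0.12,0.3,0,0,0,0.24,72,0.16,0.42,0,0,0,0.32,72,0.2,0.54,0,0,0,0.4,72,0.24,0.66,0,0,0,0.48,72,0.28,0.78,0,0,0,0.56,72,0.33,0.9,0,0,0,0.64,72,0.37,0.963,0,0,0,0.713,72,0.37,0.963,0,0,0,0.713,72]

```text
clock: 15.48
tcp_pos: [0.5896, -0.0136, 0.2141]
ee_rot: [[0.997, -0.002, 0.076], [-0.076, 0.001, 0.997], [-0.002, -1.0, 0.0]]
contact_force: [-0.5, 0.3, -0.4]
grip_width: 0.0722
```

```bash
python3 - <<'E'
from h import *
c=cam("wrist");im=imaging.snapshot("wrist");cv2.imwrite("pics/w3.png",im[:,:,::-1])
tp=imaging.snapshot("top");cv2.imwrite("pics/t3.png",tp[:,:,::-1])
s=ctrl.sense();print(s["clock"],s["tcp_pos"],s["ee_rot"],s["joints"])
for n,lo,hi,z in(("red",(-6,150,70),(6,255,255),.008),("blue",(100,130,40),(125,255,255),.008),("or",(6,150,120),(16,255,255),.061)):
    for b in blobs(im,lo,hi,60): print(n,b,back(c,b[0],z))
E
```

```text
15.575 [ 0.5892 -0.015   0.2148] [[ 0.9968 -0.0018  0.0798]
 [-0.0798  0.0001  0.9968]
 [-0.0018 -1.     -0.    ]] [-12.8354  27.1572  76.1012  -0.0156  76.8456 -98.2549]
red (array([292.4, 124.2]), [271, 102, 44, 46, 1606]) [0.5396 0.0336 0.008 ]
blue (array([223.5, 123.3]), [202, 101, 44, 45, 1556]) [ 0.5325 -0.0461  0.008 ]
blue (array([ 15. , 181.6]), [0, 163, 29, 42, 654]) [ 0.5827 -0.3083  0.008 ]
blue (array([307.7, 350.1]), [286, 348, 39, 4, 99]) [0.8644 0.0433 0.008 ]
or (array([289.5, 133.3]), [269, 108, 47, 41, 127]) [0.5448 0.024  0.061 ]
or (array([346.5, 182.3]), [325, 161, 44, 44, 1467]) [0.5996 0.0812 0.061 ]
or (array([255.1, 180.6]), [244, 170, 23, 22, 399]) [ 0.5906 -0.0138  0.061 ]
```

View pics/w3.png

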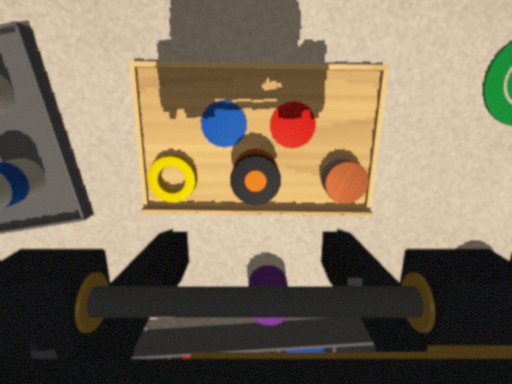

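Call:
move_arm:
  plan: [0.003,0.002,-0.12,0,0,0,72,0.003,0.002,-0.26,0,0,0,72,0.003,0.002,-0.4,0,0,0,72,0.003,0.002,-0.52,0,0,0,72,0.003,0.002,-0.6,0,0,0,72,0.003,0.002,-0.643,0,0,0,72,0.003,0.002,-0.643,0,0,0,72,0.003,0.002,-0.643,0,0,0,60,0.003,0.002,-0.643,0,0,0,52,0.003,0.002,-0.643,0,0,0,46]

```text
clock: 16.82
tcp_pos: [0.5911, -0.014, 0.024]
ee_rot: [[0.997, 0.002, 0.077], [-0.077, -0.0, 0.997], [0.002, -1.0, -0.0]]
contact_force: [-1.0, 0.5, 4.3]
grip_width: 0.0533
```

Call:
move_arm:
  plan: [0,0,0,0,0,0,46,0,0,0,0,0,0,46,0,0,0,0,0,0,46,0,0,0.03,0,0,0,46,0,0,0.08,0,0,0,46,0,0,0.15,0,0,0,46,0,0,0.25,0,0,0,46,0,0,0.3,0,0,0,46,0,0,0.3,0,0,0,46]

```text
clock: 17.95
tcp_pos: [0.591, -0.014, 0.114]
ee_rot: [[0.997, 0.002, 0.077], [-0.077, -0.0, 0.997], [0.002, -1.0, -0.0]]
contact_force: [0.0, 0.2, -1.0]
grip_width: 0.0537
```

Call:
move_arm:
  plan: [-0.02,0.07,0,0,0,0,46,-0.05,0.18,0,0,0,0,46,-0.09,0.32,0,0,0,0,46,-0.14,0.46,0,0,0,0,46,-0.18,0.6,0,0,0,0,46,-0.22,0.74,0,0,0,0,46,-0.25,0.86,0,0,0,0,46,-0.265,0.94,0,0,0,0,46,-0.265,0.98,0,0,0,0,46,-0.265,0.98,0,0,0,0,46]

```text
clock: 19.2
tcp_pos: [0.5106, 0.2806, 0.1124]
ee_rot: [[0.997, -0.001, 0.075], [-0.075, -0.0, 0.997], [-0.001, -1.0, -0.0]]
contact_force: [0.3, -0.7, -1.6]
grip_width: 0.0533
```

```bash
python3 - <<'E'
from h import *
c=cam("wrist");im=imaging.snapshot("wrist");cv2.imwrite("pics/w4.png",im[:,:,::-1])
s=ctrl.sense();print(s["clock"],s["tcp_pos"],s["joints"])
for b in blobs(im,(50,90,20),(90,255,255),60): print(b,back(c,b[0],.004))
print(proj(c,[.5116,.3006,.004]))
E
```

```text
19.25 [0.5109 0.2799 0.1125] [ 17.2024  32.0731  84.5162  -0.0094  63.4594 -68.4124]
(array([287.1, 172.9]), [225, 135, 110, 101, 4186]) [0.496  0.3096 0.004 ]
(array([283.5, 184. ]), [252, 163, 57, 51, 1640]) [0.5058 0.306  0.004 ]
[277.813  190.6396]
```

View pics/w4.png

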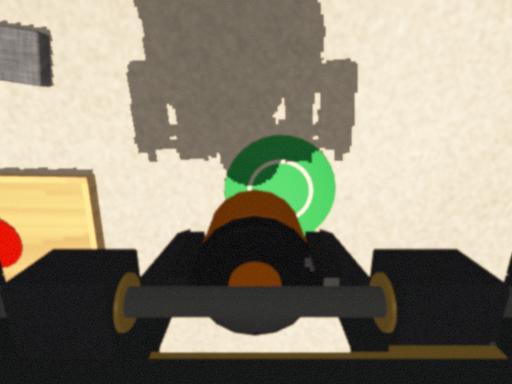

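Call:
move_arm:
  plan: [0.003,0.04,0,0,0,0,46,0.003,0.072,0,0,0,0,46,0.003,0.072,-0.06,0,0,0,46,0.003,0.072,-0.14,0,0,0,46,0.003,0.072,-0.21,0,0,0,46,0.003,0.072,-0.26,0,0,0,46,0.003,0.072,-0.285,0,0,0,46,0.003,0.072,-0.298,0,0,0,46,0.003,0.072,-0.301,0,0,0,46,0.003,0.072,-0.301,0,0,0,46]

```text
clock: 20.5
tcp_pos: [0.5123, 0.3018, 0.0232]
ee_rot: [[0.997, 0.001, 0.077], [-0.077, 0.0, 0.997], [0.001, -1.0, 0.0]]
contact_force: [0.2, -1.4, -1.4]
grip_width: 0.0534
```

Slightly lower, release, and lift.

Call:
move_arm:
  plan: [0,0,-0.003,0,0,0,46,0,0,-0.003,0,0,0,60,0,0,-0.003,0,0,0,75,0,0,-0.003,0,0,0,75,0,0,0.1,0,0,0,75,0,0,0.25,0,0,0,75,0,0,0.4,0,0,0,75,0,0,0.55,0,0,0,75,0,0,0.65,0,0,0,75,0,0,0.65,0,0,0,75]

```text
clock: 21.75
tcp_pos: [0.5127, 0.302, 0.2198]
ee_rot: [[0.997, 0.004, 0.076], [-0.076, 0.001, 0.997], [0.004, -1.0, 0.002]]
contact_force: [-0.7, 0.1, -0.6]
grip_width: 0.0747
```

```bash
python3 - <<'E'
from h import *
im=imaging.snapshot("top");w=imaging.snapshot("wrist")
a=cv2.resize(im[170:280,100:430],None,fx=2.2,fy=2.2);b=w[0:330]
o=np.zeros((a.shape[0]+330,max(a.shape[1],512),3),np.uint8);o[:a.shape[0],:a.shape[1]]=a;o[a.shape[0]:,:512]=b
cv2.imwrite("pics/m5.png",o[:,:,::-1]);c=cam("top");s=ctrl.sense();print(s["clock"],s["tcp_pos"])
for n,lo,hi,z in(("red",(-6,150,70),(6,255,255),.124),("blue",(100,130,40),(125,255,255),.124)):
    for b in blobs(im,lo,hi,60): print(n,b,back(c,b[0],z), back(c,b[0],.008))
E
```

```text
21.85 [0.5117 0.3015 0.2166]
red (array([293. , 102.9]), [283, 97, 21, 13, 261]) [ 0.8058 -0.1004  0.124 ] [ 0.8615 -0.1114  0.008 ]
red (array([373.1, 143.5]), [355, 134, 36, 20, 278]) [ 0.7002 -0.2819  0.124 ] [ 0.7401 -0.3203  0.008 ]
red (array([241.6, 220.8]), [232, 212, 20, 19, 297]) [0.527  0.0245 0.124 ] [0.5408 0.0322 0.008 ]
red (array([391.4, 239.4]), [384, 233, 16, 14, 174]) [ 0.4788 -0.3041  0.124 ] [ 0.4855 -0.3458  0.008 ]
blue (array([502.2, 101.5]), [488, 88, 24, 32, 360]) [ 0.7969 -0.5945  0.124 ] [ 0.8513 -0.6798  0.008 ]
blue (array([239.5, 104.1]), [229, 98, 21, 13, 239]) [0.806  0.0269 0.124 ] [0.8617 0.0349 0.008 ]
blue (array([481.9, 112. ]), [473, 107, 20, 11, 78]) [ 0.7716 -0.5431  0.124 ] [ 0.8223 -0.6207  0.008 ]
blue (array([383.4, 195.2]), [376, 189, 16, 14, 156]) [ 0.5779 -0.2952  0.124 ] [ 0.5994 -0.3355  0.008 ]
blue (array([272.8, 222.9]), [264, 214, 18, 18, 250]) [ 0.5208 -0.0448  0.124 ] [ 0.5337 -0.0476  0.008 ]
blue (array([264.9, 294.1]), [247, 288, 36, 13, 218]) [ 0.3684 -0.0239  0.124 ] [ 0.3584 -0.0235  0.008 ]
```

View pics/m5.png

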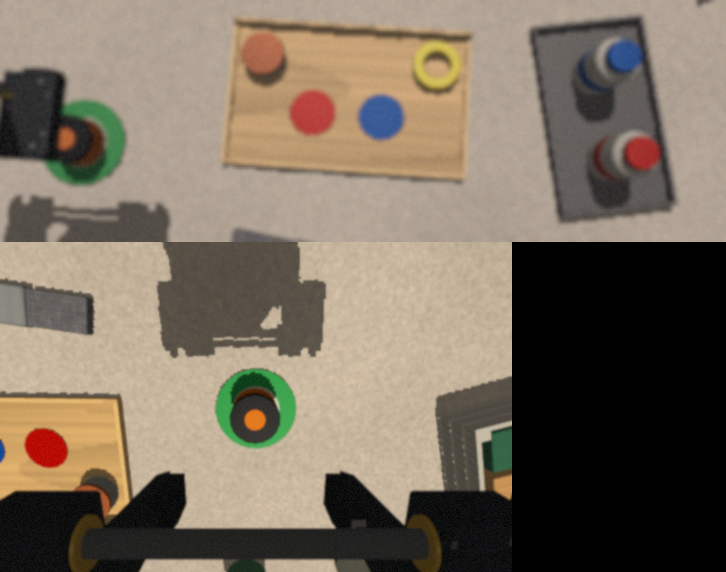

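Call:
move_arm:
  plan: [-0.01,-0.08,0,0,0,-0.072,75,-0.02,-0.18,0,0,0,-0.144,75,-0.03,-0.28,0,0,0,-0.216,75,-0.04,-0.38,0,0,0,-0.288,75,-0.05,-0.49,0,0,0,-0.36,75,-0.06,-0.6,0,0,0,-0.432,75,-0.07,-0.71,0,0,0,-0.504,75,-0.08,-0.81,0,0,0,-0.576,75,-0.09,-0.91,0,0,0,-0.648,75,-0.11,-1.0,0,0,0,-0.713,75]

```text
clock: 23.1
tcp_pos: [0.4783, 0.0007, 0.2161]
ee_rot: [[-0.004, -0.003, 1.0], [-1.0, 0.001, -0.004], [-0.001, -1.0, -0.003]]
contact_force: [0.0, -0.3, -0.5]
grip_width: 0.0748
```

Call:
move_arm:
  plan: [0,-0.12,0,0,0,0,72,0,-0.26,0,0,0,0,72,0,-0.4,0,0,0,0,72,0,-0.55,0,0,0,0,72,0,-0.7,0,0,0,0,72,0,-0.83,0,0,0,0,72,0,-0.93,0,0,0,0,72,0,-1.0,0,0,0,0,72,0,-1.0,0,0,0,0,72]

```text
clock: 24.22
tcp_pos: [0.4787, -0.2988, 0.2166]
ee_rot: [[-0.0, -0.001, 1.0], [-1.0, 0.001, -0.0], [-0.001, -1.0, -0.001]]
contact_force: [-0.8, -0.3, -0.0]
grip_width: 0.0723
```

```bash
python3 - <<'E'
from h import *
s=ctrl.sense();print(s["clock"],s["tcp_pos"],s["ee_rot"])
E
```

```text
24.225 [ 0.4787 -0.2988  0.2166] [[-0.0004 -0.0013  1.    ]
 [-1.      0.0012 -0.0004]
 [-0.0012 -1.     -0.0013]]
```

Call:
move_arm:
  plan: [0,-0.018,-0.1,0,0,0,72,0,-0.018,-0.23,0,0,0,72,0,-0.018,-0.35,0,0,0,72,0,-0.018,-0.44,0,0,0,72,0,-0.018,-0.479,0,0,0,72,0,-0.018,-0.479,0,0,0,72,0,-0.018,-0.479,0,0,0,60,0,-0.018,-0.479,0,0,0,52,0,-0.018,-0.479,0,0,0,44]

```text
clock: 25.35
tcp_pos: [0.4792, -0.3039, 0.0747]
ee_rot: [[0.001, 0.001, 1.0], [-1.0, -0.001, 0.001], [0.001, -1.0, 0.001]]
contact_force: [-1.6, 0.3, 2.7]
grip_width: 0.0473
```

Call:
move_arm:
  plan: [0,0,0,0,0,0,40,0,0,0,0,0,0,40,0,0,0,0,0,0,40,0,0,0.03,0,0,0,40,0,0,0.08,0,0,0,40,0,0,0.15,0,0,0,40,0,0,0.2,0,0,0,40,0,0,0.2,0,0,0,40]

```text
clock: 26.35
tcp_pos: [0.4794, -0.304, 0.1353]
ee_rot: [[0.001, 0.002, 1.0], [-1.0, -0.002, 0.001], [0.002, -1.0, 0.002]]
contact_force: [-0.3, 0.6, -2.5]
grip_width: 0.0472
```

Call:
move_arm:
  plan: [0.02,0.07,0,0,0,0,40,0.05,0.2,0,0,0,0,40,0.08,0.35,0,0,0,0,40,0.12,0.5,0,0,0,0,40,0.16,0.65,0,0,0,0,40,0.19,0.8,0,0,0,0,40,0.2,0.9,0,0,0,0,40,0.2,0.97,0,0,0,0,40,0.2,1.0,0,0,0,0,40]

```text
clock: 27.48
tcp_pos: [0.5385, -0.0018, 0.1334]
ee_rot: [[0.003, -0.001, 1.0], [-1.0, 0.0, 0.003], [-0.0, -1.0, -0.001]]
contact_force: [-0.0, 0.4, -2.1]
grip_width: 0.0475
```

Call:
move_arm:
  plan: [0,0.07,0,0,0,0,40,0,0.12,0,0,0,0,40,0,0.12,0,0,0,0,40,0,0.12,-0.06,0,0,0,40,0,0.12,-0.12,0,0,0,40,0,0.12,-0.16,0,0,0,40,0,0.12,-0.18,0,0,0,40,0,0.12,-0.188,0,0,0,40,0,0.12,-0.188,0,0,0,40]

```text
clock: 28.6
tcp_pos: [0.5392, 0.0321, 0.0787]
ee_rot: [[0.001, 0.0, 1.0], [-1.0, -0.0, 0.001], [0.0, -1.0, 0.0]]
contact_force: [-3.4, -0.8, 5.8]
grip_width: 0.0472
```

```bash
python3 - <<'E'
from h import *
im=imaging.snapshot("side");cv2.imwrite("pics/s6.png",cv2.resize(im[60:310,150:420],None,fx=2.2,fy=2.2)[:,:,::-1])
s=ctrl.sense();print(s["clock"],s["tcp_pos"],s["contact_force"])
E
```

```text
28.65 [0.5392 0.0321 0.0787] [-3.6439 -0.1974  5.4681]
```

View pics/s6.png

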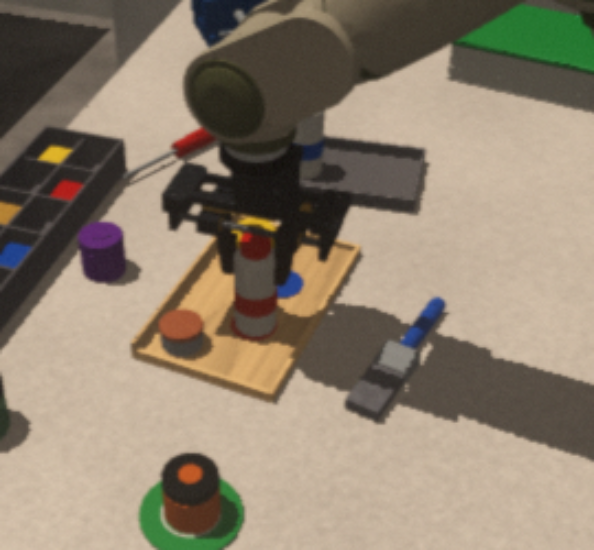

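Call:
move_arm:
  plan: [0,0,0.003,0,0,0,46,0,0,0.003,0,0,0,56,0,0,0.003,0,0,0,70,0,0,0.003,0,0,0,75,0,0,0.1,0,0,0,75,0,0,0.25,0,0,0,75,0,0,0.4,0,0,0,75,0,0,0.46,0,0,0,75,0.03,-0.06,0.46,0,0,0,75,0.06,-0.14,0.46,0,0,0,75]

```text
clock: 29.9
tcp_pos: [0.5574, -0.0109, 0.2145]
ee_rot: [[0.001, -0.001, 1.0], [-1.0, 0.0, 0.001], [-0.0, -1.0, -0.001]]
contact_force: [-0.1, -0.1, 0.0]
grip_width: 0.0747
```

Call:
move_arm:
  plan: [0.02,-0.13,0,0,0,0,75,0.04,-0.28,0,0,0,0,75,0.07,-0.43,0,0,0,0,75,0.07,-0.58,0,0,0,0,75,0.07,-0.73,0,0,0,0,75,0.07,-0.86,0,0,0,0,75,0.07,-0.93,0,0,0,0,75,0.07,-0.95,0,0,0,0,75,0.07,-0.95,0,0,0,0,75]

```text
clock: 31.02
tcp_pos: [0.5782, -0.2942, 0.2153]
ee_rot: [[0.001, -0.0, 1.0], [-1.0, 0.001, 0.001], [-0.001, -1.0, -0.0]]
contact_force: [-0.0, -1.1, -0.5]
grip_width: 0.0751
```

Call:
move_arm:
  plan: [0,-0.003,-0.1,0,0,0,75,0,-0.003,-0.23,0,0,0,75,0,-0.003,-0.35,0,0,0,75,0,-0.003,-0.44,0,0,0,75,0,-0.003,-0.475,0,0,0,75,0,-0.003,-0.475,0,0,0,75,0,-0.003,-0.475,0,0,0,60,0,-0.003,-0.475,0,0,0,52,0,-0.003,-0.475,0,0,0,44]

```text
clock: 32.15
tcp_pos: [0.5782, -0.2958, 0.0737]
ee_rot: [[0.001, 0.001, 1.0], [-1.0, -0.001, 0.001], [0.001, -1.0, 0.001]]
contact_force: [-1.9, 0.6, 4.9]
grip_width: 0.0478
```

Call:
move_arm:
  plan: [0,0,0,0,0,0,40,0,0,0,0,0,0,40,0,0,0,0,0,0,40,0,0,0.03,0,0,0,40,0,0,0.08,0,0,0,40,0,0,0.15,0,0,0,40,0,0,0.2,0,0,0,40,0,0,0.2,0,0,0,40]

```text
clock: 33.15
tcp_pos: [0.5785, -0.2959, 0.1345]
ee_rot: [[0.001, 0.002, 1.0], [-1.0, -0.001, 0.001], [0.001, -1.0, 0.002]]
contact_force: [-0.4, 0.0, -2.3]
grip_width: 0.0473
```

Call:
move_arm:
  plan: [-0.02,0.07,0,0,0,0,40,-0.05,0.19,0,0,0,0,40,-0.08,0.34,0,0,0,0,40,-0.11,0.5,0,0,0,0,40,-0.13,0.64,0,0,0,0,40,-0.145,0.76,0,0,0,0,40,-0.15,0.81,0,0,0,0,40,-0.15,0.828,0,0,0,0,40,-0.15,0.828,0,0,0,0,40]

```text
clock: 34.28
tcp_pos: [0.5333, -0.0479, 0.133]
ee_rot: [[0.0, -0.0, 1.0], [-1.0, -0.0, 0.0], [0.0, -1.0, -0.0]]
contact_force: [0.3, -0.3, -1.8]
grip_width: 0.0474
```

Call:
move_arm:
  plan: [0,0,-0.06,0,0,0,40,0,0,-0.12,0,0,0,40,0,0,-0.16,0,0,0,40,0,0,-0.18,0,0,0,40,0,0,-0.186,0,0,0,40,0,0,-0.186,0,0,0,40]

```text
clock: 35.02
tcp_pos: [0.5334, -0.0474, 0.0778]
ee_rot: [[0.001, 0.001, 1.0], [-1.0, -0.0, 0.001], [0.0, -1.0, 0.001]]
contact_force: [-0.3, -0.7, -1.5]
grip_width: 0.0475
```

Call:
move_arm:
  plan: [0,0,-0.003,0,0,0,40,0,0,-0.003,0,0,0,54,0,0,-0.003,0,0,0,66,0,0,-0.003,0,0,0,75,0,0,0.1,0,0,0,75,0,0,0.25,0,0,0,75,0,0,0.4,0,0,0,75,0,0,0.5,0,0,0,75,-0.1,-0.1,0.5,0,0,0,75,-0.2,-0.2,0.5,0,0,0,75]

```text
clock: 36.28
tcp_pos: [0.4723, -0.1077, 0.2275]
ee_rot: [[0.002, 0.0, 1.0], [-1.0, -0.0, 0.002], [0.0, -1.0, 0.0]]
contact_force: [0.1, -0.2, -0.2]
grip_width: 0.0749
```

Call:
move_arm:
  plan: [-0.1,-0.15,0,0,0,0,75,-0.2,-0.3,0,0,0,0,75,-0.3,-0.45,0,0,0,0,75,-0.3,-0.6,0,0,0,0,75,-0.3,-0.7,0,0,0,0,75,-0.3,-0.7,0,0,0,0,75]

```text
clock: 37.02
tcp_pos: [0.3827, -0.3185, 0.2269]
ee_rot: [[-0.001, -0.0, 1.0], [-1.0, 0.0, -0.001], [-0.0, -1.0, -0.0]]
contact_force: [1.4, -0.0, -0.5]
grip_width: 0.0748
```

```bash
python3 - <<'E'
from h import *
im=imaging.snapshot("top");sd=imaging.snapshot("side")
a=cv2.resize(im[165:275,95:425],None,fx=1.8,fy=1.8);b=cv2.resize(sd[60:330,150:420],None,fx=1.4,fy=1.4)
o=np.zeros((a.shape[0]+b.shape[0],a.shape[1],3),np.uint8);o[:a.shape[0]]=a;o[a.shape[0]:,:b.shape[1]]=b
cv2.imwrite("pics/f.png",o[:,:,::-1]);c=cam("top");s=ctrl.sense();print(s["clock"],s["tcp_pos"])
for n,lo,hi,z in(("red",(-6,150,70),(6,255,255),.128),("blue",(100,130,40),(125,255,255),.128),("or",(5,140,90),(18,255,255),.059),("yel",(22,130,90),(33,255,255),.025)):
    for b in blobs(im,lo,hi,25):
        if b[0][1]>180 and b[0][1]<260: print(n,b,back(c,b[0],z))
E
```

```text
37.125 [ 0.383  -0.3166  0.2271]
red (array([238.7, 215.5]), [233, 209, 13, 14, 144]) [0.5385 0.0306 0.128 ]
blue (array([273.8, 217.4]), [268, 211, 13, 14, 132]) [ 0.5325 -0.0473  0.128 ]
or (array([219.1, 193.8]), [211, 186, 17, 18, 213]) [0.6024 0.0834 0.059 ]
or (array([128.9, 232.5]), [124, 228, 11, 10, 82]) [0.5123 0.3005 0.059 ]
yel (array([298. , 199.1]), [288, 188, 21, 23, 264]) [ 0.591  -0.1127  0.025 ]
```

View pics/f.png

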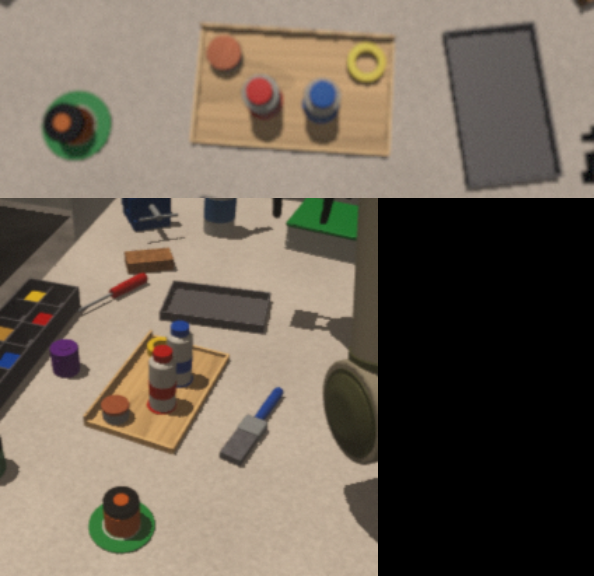

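All in place: the bottles stand upright on their own discs within about 3 mm, the jar is within 2 mm of the pad's centre, the tape and tin haven't moved, and the arm is clear.

```bash
python3 -c "
from rig import workorder; print(workorder.sign_off())"
```

```text
the job is handed in; nothing more can be done
None
```

The job is done and handed in at about 37 s on the robot's clock. No verdict comes back, so what follows is my own check.

I set blue and then red aside in the tray, moved the jar to the pad, then put red and blue back on their own discs.

Last overhead picture:

| Item | Measured (x, y in m) | Target (x, y in m) | Offset |
|---|---|---|---|
| bottle_red | (0.5385, 0.0306) | red disc (0.540, 0.033) | about 3 mm |
| bottle_blue | (0.5325, -0.0473) | blue disc (0.533, -0.047) | about 1 mm |
| jar | (0.512, 0.3005) | pad (0.512, 0.301) | about 1–2 mm |

- **Upright and released:** The last side view shows both bottles and the jar standing, and the gripper is open and clear of everything.
- **Tape and tin:** The tape is where it was at the start. The tin looks unmoved too: its blob sits at the same place by eye, and I had no exact starting blob to compare it with.
- **Disagreements:** The wrist and overhead cameras differed by 2–5 mm on the objects' positions, well inside the 15 mm tolerance. No check failed.

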